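# Find the brass cable gland by weight and put it in the enclosure

## Task

Three identical closed boxes on the panel-building bench each hold one cable gland, but only one gland is brass and makes its box clearly heavier. Heft the closed boxes to find the heavy one, take off its lid and lay it on the bench, then lift out the brass gland and put it in the open cream enclosure. Leave the other two boxes standing on the bench with their lids on.

Things in the scene. Friction and masses are not known exactly. Their poses are not given: they have to be found in the camera images.
- lid_1: Blue loose lid of grey box 1. Plate 136 x 56 x 4 mm; below it a 5 mm deep plug, loose in the box mouth; on top, centred, a yellow grip bar 50 mm long (x), 12 thick (y), 16 high. Origin: centre of the plate's underside, x along its length, z up; z = 0.060 closed, 0.005 lying on the bench. Lids are centred on and in line with their boxes. Lifting a box carries its lid; lifting the bar takes only the lid.
- lid_2: Lid of box 2, same as lid_1. The boxes: 140 mm long (lid's x), 62 wide (y), 60 high, walls and floor 3. Heft a box across its 62 mm width at about half height, level, fingers clear of the lid, 20 mm or more off the bench. Weight with lid: 0.22 to 0.25 kg, the heavy one 0.5 to 0.6 kg, any of the three. The bench at x 0.64 to 0.71, y -0.2 to 0.2 is free for the lid, laid along y.
- lid_3: Lid of box 3, same as lid_1. In each box a gland stands upright within 4 mm of its centre: 38 mm diameter (41 mm hexagon 17 to 25 mm up; top 4 mm tapered), 48 high, foot 3 mm above the box's underside, between black bars 13 mm high. Over 45 mm is free either side of it along the box: pick it with fingers closing along the box's length. Two are grey plastic (30 g), one brass (0.31 to 0.38 kg).
- enclosure: Open cream plastic wiring enclosure fixed to the bench: 170 mm (x) x 160 mm (y) x 55 mm high outside, walls and floor 4 mm, empty inside, round knock-out marks on two walls. Origin: centre of its underside; z up.
Things that resemble listed ones, but are neither listed nor needed, are in the scene too. What is shaped like the lid_2 but purple is not meant. Leave any green look-alike of the lid_1 alone.

How it is judged:
On the way:
1. a closed box is lifted at least 20 mm off the bench, its lid riding on it untouched by the fingers (((height (world z) of lid_1 above 0.08 m and angle between lid_1's own z axis and vertical below 0.35 rad and contact force between the fingers and lid_1 below 0.5 N) or (height (world z) of lid_2 above 0.08 m and angle between lid_2's own z axis and vertical below 0.35 rad and contact force between the fingers and lid_2 below 0.5 N) or (height (world z) of lid_3 above 0.08 m and angle between lid_3's own z axis and vertical below 0.35 rad and contact force between the fingers and lid_3 below 0.5 N))), for 0.2 s.
At the end, for the whole second after the job is handed in: The enclosure bears the brass gland and nothing else (2.6 to 4.1 N); the opened box's lid lies at rest on the bench (origin below 30 mm), not in the enclosure; the other two lids are at rest, closed on their boxes on the bench (origin 50 to 70 mm high, tilt under 10 degrees) (contact force between enclosure and anything else between 2.6 and 4.1 N and ((height (world z) of lid_1 below 0.03 m and linear speed of lid_1 below 0.03 m/s and contact force between enclosure and lid_1 below 0.02 N and (height (world z) of lid_2 between 0.05 and 0.07 m and angle between lid_2's own z axis and vertical below 0.17 rad and linear speed of lid_2 below 0.03 m/s) and (height (world z) of lid_3 between 0.05 and 0.07 m and angle between lid_3's own z axis and vertical below 0.17 rad and linear speed of lid_3 below 0.03 m/s)) or (height (world z) of lid_2 below 0.03 m and linear speed of lid_2 below 0.03 m/s and contact force between enclosure and lid_2 below 0.02 N and (height (world z) of lid_1 between 0.05 and 0.07 m and angle between lid_1's own z axis and vertical below 0.17 rad and linear speed of lid_1 below 0.03 m/s) and (height (world z) of lid_3 between 0.05 and 0.07 m and angle between lid_3's own z axis and vertical below 0.17 rad and linear speed of lid_3 below 0.03 m/s)) or (height (world z) of lid_3 below 0.03 m and linear speed of lid_3 below 0.03 m/s and contact force between enclosure and lid_3 below 0.02 N and (height (world z) of lid_1 between 0.05 and 0.07 m and angle between lid_1's own z axis and vertical below 0.17 rad and linear speed of lid_1 below 0.03 m/s) and (height (world z) of lid_2 between 0.05 and 0.07 m and angle between lid_2's own z axis and vertical below 0.17 rad and linear speed of lid_2 below 0.03 m/s)))); the robot touches nothing.
It also fails if it takes over 72 s, if anything falls off the work surface, if the arm or the gripper's body presses on something with over 40 N, if the wrist force passes 120 N, or if a joint passes its speed limit or range.

## Robot

A 6-joint arm with a two-finger parallel gripper is mounted at the origin on the work surface. World frame = base frame: x ahead of the robot, y to its left, z up, the work surface at z = 0. Lengths are in m, angles in rad, forces in N, time in s.
With the tool pointing down it reaches from about 0.375 to 0.925 m from the base axis. Payload 5.7 kg.
Tool frame: the origin (TCP) lies on the centre line of the jaws, within the pads' length; the fingertips stand 17 mm ahead of it and the grasp point (between the pads) lies 2 mm behind it (arm.nose_length is the distance from the TCP to the fingertips, in m); z points along the fingers, y is the line along which they close (so a half turn about z gives the same grasp; the last joint's range is limited). The gripper opens to 88 mm and grips with 3 to 60 N. Pads are 20 mm wide; open, the fingers measure 115 mm over their backs; the gripper's body (75 mm by 178 mm) begins 61 mm behind the grasp point.
Start: joints at [-1.278, 0.359, 1.51, -0, 1.272, -0.115], TCP at [0.238, -0.551, 0.24] pointing down, gripper open.
Joint ranges: [-2.97, 2.97], [-1.01, 2.36], [0.21, 2.38], [-0.96, 4.11], [0.2, 2.71], [-2.98, 2.98]. Speed limits (rad/s): [2.39, 2.39, 3.14, 3.14, 3.14, 3.14].

## Interface

Orientations are given as a unit quaternion [x, y, z, w].
In Python, from workcell import arm, optics gives the robot as it stands. The module is installed in compiled form; this text tells all that it offers.
- The arm moves only by the shell command python3 -m inch 'ROWS' [FORCE]. ROWS is JSON, a list of rows, each a list of 5 numbers: the shift along the tool's x, y, z in cm, then the turn about the tool's z in degrees, then the finger opening in cm, from 0 to 8.78. In form: [[x, y, z, spin, grip], ...]. A call has 1 to 20 rows; each row shifts and turns the commanded pose from where the row before left it, along the tool's axes as they then stand; what a row does not reach is not made up. A row lasts 1/10 s, in which the tool goes at most 50 mm and 8.59 degrees, less where a joint would pass 70% of its speed; a pose out of reach is approached as far as the arm can. A call with a gripper value outside its range is refused whole. The fingers move at their own pace and stop on an object; FORCE is the grip in N (left out, the last holds). Time passes only in rows, so rows that do not move let the fingers close. It gives the time, the measured TCP pose, the force, the opening and the grip force at its end, in the units of the state.
- arm.read_state(): the state, without advancing time (a new reading comes with each control period).
- optics.snapshot(name): name is "side" or "top" or "wrist"; returns the picture (384x512x3 uint8, blue, green, red); there is no depth.
- optics.camera_model(name): a dict with "camera_matrix" (3x3 intrinsics, pixels), "origin" and "rotation" of the camera in the world. Camera axes: x right, y up, looking along -z (the intrinsics and any distortion apply to the point x, -y, -z); pixel columns grow to the right and rows downward; lengths in m; the calibration is good to about 2 mm. The wrist camera is an equidistant fisheye: a pixel r from the principal point sees the ray r / f radians off the axis. A picture is of the moment at which its call begins: read the wrist's pose just before it. camera_model takes no time and is no camera call; for the wrist camera it gives the pose at the moment of the call.
- arm.finish_job(): hands the job in; it is judged then, once.
Trained networks look in the newest picture that a camera, given by its name, has taken for a name from the list of things; names that differ only in an ending like _2 or _b are one class to them, and where a whole thing is asked for, a point or a joint stands for the part that bears it (a point fixed in the world has none). Each returns a list of dicts, best first, with "p" (0 to 1); they miss things now and then, are a little off and sometimes report something else, mostly with a low value. They report only what shows in the picture. A call takes as long as a camera call. They do not tell look-alikes from the thing itself.
- optics.search_frame(camera, name): "at" ([row, column] as shares, 0 to 1, of the picture: columns of its width, rows of its height, amid what is visible of it).
- optics.cut_out(camera, name): "region" (384x512 bool, what is visible of it) and "at" ([row, column] as shares, 0 to 1, of the picture: columns of its width, rows of its height, amid what is visible of it).
The state is a dict: "time_s": time; "qpos": joint angles; "qvel": joint speeds; "effort": joint torques, N m; "tool_pos": TCP position; "eef_rot": TCP orientation; "ft_force": force on the tool from outside, world axes, zero at the start; "torque": the same for the moment, N m; "opening": finger opening in m; "grasp_force": force on a finger pad.
Only numpy, scipy, OpenCV 4.12 (cv2) and the standard library are available. Lean on these libraries where they do the work, as an engineer would, in place of code of your own. Each camera call takes 0.05 s, during which the arm holds its last target. There are 200 camera calls.

## Working session

There is one attempt and no reset: what is moved stays moved. The work goes in short steps, Python scripts to look and compute and a shell command to move; the robot and the scene stay as the last step left them, time stands still between calls to the robot, and variables do not carry over. Pictures are saved under pics/ and viewed, at most 10 in all, crops included, and the job is handed in when it is done.

```bash
mkdir -p pics; cat > h.py <<'E'
import numpy as np, cv2
from workcell import arm, optics
from scipy.spatial.transform import Rotation as R
def ray_hit(m,uv,z,fish=False):
    K=np.array(m["camera_matrix"]);Rm=np.array(m["rotation"]);o=np.array(m["origin"])
    x=(uv[0]-K[0,2])/K[0,0];y=(uv[1]-K[1,2])/K[1,1]
    if fish:
        r=np.hypot(x,y);s=np.sin(r)/max(r,1e-9);d=np.array([x*s,-y*s,-np.cos(r)])
    else: d=np.array([x,-y,-1])
    d=Rm@d
    return o+d*(z-o[2])/d[2]
E
python3 - <<'E'
from h import *
s=arm.read_state();print(s)
for c in("top","side"):
    im=optics.snapshot(c);m=optics.camera_model(c);cv2.imwrite(f"pics/{c}0.png",im)
    print(c,np.round(m["origin"],3),{k:v for k,v in m.items() if k not in("origin",)})
    for n,z in(("lid_1",.064),("enclosure",.055)):
        for d in optics.cut_out(c,n):
            g=d["region"].astype(np.uint8);cn=max(cv2.findContours(g,0,2)[0],key=cv2.contourArea)
            pts=np.array([ray_hit(m,p[0],z)[:2] for p in cn])
            r=cv2.minAreaRect((pts*1000).astype(np.float32))
            u=(d["at"][1]*512,d["at"][0]*384)
            print(n,round(d["p"],2),np.round(u),np.round(ray_hit(m,u,z),3),np.round(r[0]),np.round(r[1]),round(r[2],1),im[d["region"]].mean(0).round())
E
```

```text
{'time_s': 0.0, 'qpos': array([-1.27809489e+00,  3.59472701e-01,  1.51140198e+00, -6.14971934e-06,
        1.27244723e+00, -1.15108396e-01]), 'qvel': array([-5.47956583e-04,  3.31725078e-04, -5.23766365e-04,  4.98639439e-04,
        3.84851270e-04,  2.41756953e-05]), 'effort': array([ 3.56028486e-04, -5.15370619e+01, -2.70719004e+01,  6.73211622e-02,
        3.49404977e-02, -1.23392665e-04]), 'tool_pos': array([ 0.23776445, -0.55019779,  0.23884035]), 'eef_rot': array([ 9.79282771e-01,  2.02495696e-01, -7.96018110e-05, -8.60961460e-04]), 'ft_force': array([-0.44297812, -0.39429862, -0.44517601]), 'torque': array([0.00968914, 0.04168341, 0.01592593]), 'grasp_force': 0.0, 'opening': 0.08792891752453597}
top [ 0.284 -0.078  1.404] {'camera_matrix': array([[486.52278605,   0.        , 249.54593638],
       [  0.        , 486.52278605, 192.45777886],
       [  0.        ,   0.        ,   1.        ]]), 'rotation': array([ 0.03299181, -0.02904645, -0.69874803,  0.71401613])}Traceback (most recent call last):
  File "<stdin>", line 9, in <module>
  File "h.py", line 10, in ray_hit
    d=Rm@d
      ~~^~
ValueError: matmul: Input operand 1 has a mismatch in its core dimension 0, with gufunc signature (n?,k),(k,m?)->(n?,m?) (size 3 is different from 4)
```

```bash
sed -i 's/Rm=np.array(m\["rotation"\])/Rm=R.from_quat(m["rotation"]).as_matrix()/' h.py
python3 - <<'E'
from h import *
for c in("top","side"):
    im=optics.snapshot(c);m=optics.camera_model(c);cv2.imwrite(f"pics/{c}0.png",im)
    print(c,np.round(m["origin"],3))
    for n,z in(("lid_1",.064),("enclosure",.055)):
        for d in optics.cut_out(c,n):
            g=d["region"].astype(np.uint8);cn=max(cv2.findContours(g,0,2)[0],key=cv2.contourArea)
            pts=np.array([ray_hit(m,p[0],z)[:2] for p in cn])
            r=cv2.minAreaRect((pts*1000).astype(np.float32))
            u=(d["at"][1]*512,d["at"][0]*384)
            print(n,round(d["p"],2),np.round(u),np.round(ray_hit(m,u,z),3),np.round(r[0]),np.round(r[1]),round(r[2],1),im[d["region"]].mean(0).round())
cv2.imwrite("pics/both.png",np.vstack([cv2.imread("pics/top0.png"),cv2.imread("pics/side0.png")])[:, :][:768:1])
E
```

```text
top [ 0.284 -0.078  1.404]
lid_1 0.86 [191. 152.] [0.513 0.097 0.064] [516.  97.] [136.  56.] 5.7 [138. 101.  69.]
lid_1 0.81 [372. 213.] [ 0.353 -0.407  0.064] [ 353. -422.] [ 58. 131.] 50.8 [145.  90. 137.]
lid_1 0.63 [121. 147.] [0.522 0.291 0.064] [516. 286.] [ 60. 138.] 83.6 [130.  96.  65.]
lid_1 0.62 [332. 175.] [ 0.457 -0.297  0.064] [ 462. -292.] [ 56. 134.] 89.0 [141. 103.  70.]
lid_1 0.56 [180. 216.] [0.333 0.122 0.064] [330. 120.] [129.  54.] 33.9 [ 82. 150.  78.]
enclosure 0.6 [257. 156.] [ 0.506 -0.087  0.055] [507. -89.] [176. 160.] 1.2 [150. 146. 147.]
side [0.139 0.83  0.797]
lid_1 0.88 [311. 178.] [ 0.299 -0.18   0.064] [ 288. -181.] [61. 73.] 63.7 [163. 102. 160.]
lid_1 0.84 [267. 275.] [0.315 0.176 0.064] [315. 178.] [127.  58.] 32.9 [105. 191. 118.]
lid_1 0.8 [153. 295.] [0.511 0.29  0.064] [515. 288.] [ 58. 137.] 83.6 [174. 138. 110.]
lid_1 0.79 [262. 146.] [ 0.462 -0.289  0.064] [ 460. -293.] [ 70. 136.] 89.3 [161. 137. 118.]
lid_1 0.75 [308. 144.] [ 0.339 -0.34   0.064] [ 339. -344.] [ 58. 133.] 49.7 [161. 105. 164.]
lid_1 0.74 [189. 228.] [0.52  0.091 0.064] [515.  98.] [135.  59.] 5.2 [169. 141. 117.]
enclosure 0.64 [222. 196.] [ 0.495 -0.05   0.055] [500. -62.] [189. 222.] 1.2 [161. 180. 189.]
```

View pics/top0.png

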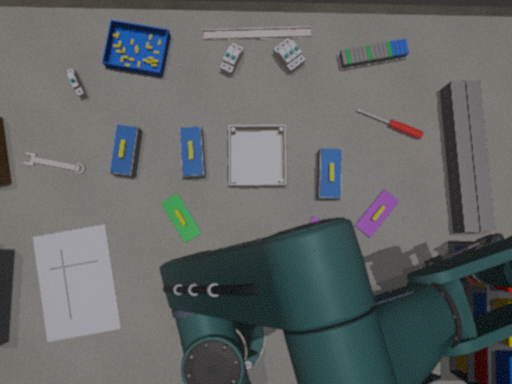

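View pics/side0.png

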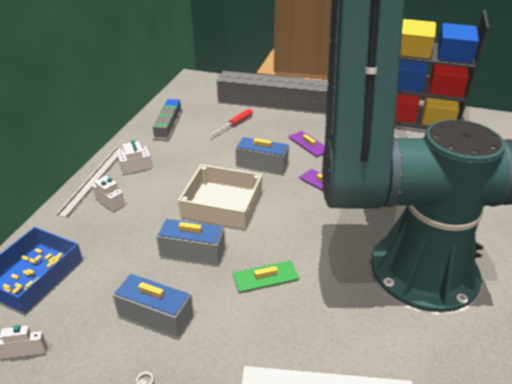

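Top view: the blue lids are at pixels (124,150), (191,152) and (330,174), and the enclosure is at (257,156). The purple and green plates lie flat and are decoys. Both cameras agree: A (0.516, 0.287, -6.4°), B (0.516, 0.097, 5.5°), C (0.461, -0.293, -1°).

```bash
cat > go.py <<'E'
# usage: go.py x y z heading(deg of tool x) : prints spin, then tool-frame cm to go after the spin
import sys
from h import *
x,y,z,h=map(float,sys.argv[1:5])
s=arm.read_state();M=R.from_quat(s["eef_rot"]).as_matrix()
cur=np.degrees(np.arctan2(M[1,0],M[0,0]))
spin=-(((h-cur)+180)%360-180)
t=np.radians(h);d=np.array([x,y,z])-s["tool_pos"]
print("pos",s["tool_pos"].round(4),"heading",cur.round(2),"t",round(s["time_s"],2),"F",s["ft_force"].round(2),"open",round(s["opening"],4))
print("spin",spin.round(2),"dxyz cm",np.round(100*np.array([d[0]*np.cos(t)+d[1]*np.sin(t), d[0]*np.sin(t)-d[1]*np.cos(t), -d[2]]),2), "q6",s["qpos"][5].round(2))
E
python3 go.py 0.461 -0.293 0.17 -1
```

```text
pos [ 0.2379 -0.5507  0.2395] heading 23.36 t 0.4 F [ 0.16 -0.67  0.75] open 0.0878
spin 24.36 dxyz cm [ 21.86 -26.15   6.95] q6 -0.12
```

```bash
python3 -m inch '[[0,0,0,8.12,8.78],[0,0,0,8.12,8.78],[0,0,0,8.12,8.78],[1.2,-1.5,0,0,8.78],[2,-2.4,0,0,8.78],[2.1,-2.5,0,0,8.78],[2.1,-2.5,0,0,8.78],[2.1,-2.5,0,0,8.78],[2.1,-2.5,0,0,8.78],[2.1,-2.5,0,0,8.78],[2.1,-2.5,0,0,8.78],[2.1,-2.5,0,0,8.78],[2.1,-2.5,0,0,8.78],[2.1,-2.5,0,0,8.78],[1.8,-2.25,0,0,8.78],[0,0,2,0,8.78],[0,0,2.5,0,8.78],[0,0,2.4,0,8.78],[0,0,0,0,8.78],[0,0,0,0,8.78]]' 25; python3 go.py 0.461 -0.293 0.032 -1
python3 - <<'E'
from h import *
im=optics.snapshot("wrist");m=optics.camera_model("wrist");cv2.imwrite("pics/w1.png",im)
for d in optics.cut_out("wrist","lid_1"):
    u=(d["at"][1]*512,d["at"][0]*384);print(d["p"],np.round(u),ray_hit(m,u,.064,True).round(4))
E
```

```text
time_s: 2.4
tool_pos: [0.4817, -0.2676, 0.1708]
eef_rot: [1.0, -0.008, -0.0, -0.0]
ft_force: [0.4, 0.0, -0.1]
opening: 0.0879
grasp_force: 0.0
pos [ 0.4817 -0.2676  0.1708] heading -0.87 t 2.4 F [ 0.45  0.04 -0.05] open 0.0879
spin 0.13 dxyz cm [-2.03  2.58 13.88] q6 0.95
0.83 [393. 250.] [ 0.4174 -0.4075  0.064 ]
0.64 [281. 201.] [ 0.4724 -0.2901  0.064 ]
0.62 [250. 312.] [ 0.3499 -0.2601  0.064 ]
```

```bash
python3 -m inch '[[-1,1.3,0,0,8.78],[-0.9,1.25,0,0,8.78],[0,0,1.5,0,8.78],[0,0,3,0,8.78],[0,0,3,0,8.78],[0,0,3,0,8.78],[0,0,2,0,8.78],[0,0,1.4,0,8.78],[0,0,0,0,8.78],[0,0,0,0,5.5],[0,0,0,0,5.5],[0,0,0,0,5.5],[0,0,0,0,5.5],[0,0,0,0,5.5]]' 35; python3 go.py 0.461 -0.293 0.032 -1
```

```text
time_s: 3.9
tool_pos: [0.4629, -0.2937, 0.0326]
eef_rot: [1.0, -0.009, 0.001, 0.0]
ft_force: [-0.5, 1.2, 7.5]
opening: 0.0617
grasp_force: 35.0
pos [ 0.4629 -0.2937  0.0326] heading -1.0 t 3.9 F [-0.52  1.24  7.51] open 0.0617
spin 0.0 dxyz cm [-0.19 -0.07  0.06] q6 0.9
```

```bash
python3 -m inch '[[0,0,-0.5,0,5.5],[0,0,-1,0,5.5],[0,0,-1,0,5.5],[0,0,-1,0,5.5],[0,0,-0.5,0,5.5],[0,0,0,0,5.5],[0,0,0,0,5.5],[0,0,0,0,5.5],[0,0,0,0,5.5],[0,0,0,0,5.5]]'; python3 - <<'E'
from h import *
f=[]
for i in range(4): optics.snapshot("top");f.append(arm.read_state()["ft_force"])
print(np.round(f,2),arm.read_state()["opening"],arm.read_state()["tool_pos"])
E
```

```text
time_s: 4.9
tool_pos: [0.4622, -0.2934, 0.0713]
eef_rot: [1.0, -0.009, -0.0, -0.0]
ft_force: [0.8, -1.6, -4.4]
opening: 0.0615
grasp_force: 35.0
[[ 0.46  0.11 -5.49]
 [-0.14  0.32 -6.68]
 [-0.5  -0.46 -4.93]
 [-1.49  0.77 -4.74]] 0.06194040564371643 [ 0.46239623 -0.29358146  0.07150092]
```

Box C reads about 5.3 N, so it is the heavy one. I'll set it down, release, and check the zero reading.

```bash
python3 -m inch '[[0,0,1,0,5.5],[0,0,1,0,5.5],[0,0,1,0,5.5],[0,0,0.5,0,5.5],[0,0,0.25,0,5.5],[0,0,0.25,0,5.5],[0,0,0,0,5.5],[0,0,0,0,7],[0,0,0,0,8.78],[0,0,0,0,8.78],[0,0,0,0,8.78],[0,0,0,0,8.78],[0,0,-2,0,8.78],[0,0,-3,0,8.78],[0,0,-3,0,8.78],[0,0,-3,0,8.78],[0,0,-2,0,8.78],[0,0,0,0,8.78]]'; python3 - <<'E'
from h import *
im=optics.snapshot("wrist");m=optics.camera_model("wrist");cv2.imwrite("pics/w2.png",im)
f=[]
for i in range(4): optics.snapshot("top");f.append(arm.read_state()["ft_force"])
print(np.round(f,2))
hsv=cv2.cvtColor(im,cv2.COLOR_BGR2HSV);g=cv2.inRange(hsv,(18,110,90),(35,255,255))
n,l,st,ce=cv2.connectedComponentsWithStats(g)
for i in range(1,n):
    if st[i,4]>40: print(ce[i].round(),st[i],ray_hit(m,ce[i],.08,True).round(4))
for d in optics.cut_out("wrist","lid_1"):
    u=(d["at"][1]*512,d["at"][0]*384);print(d["p"],np.round(u),ray_hit(m,u,.066,True).round(4))
E
python3 go.py 0.462 -0.293 0.083 -1
```

```text
time_s: 6.9
tool_pos: [0.4642, -0.295, 0.1645]
eef_rot: [1.0, -0.009, 0.002, 0.002]
ft_force: [0.2, -0.7, 0.3]
opening: 0.0877
grasp_force: 0.0
[[ 0.13  0.01 -0.13]
 [-0.09  0.02 -0.5 ]
 [-0.29  0.4  -0.31]
 [-0.74  1.34  0.08]]
[252. 199.] [245 169  15  61 854] [ 0.4631 -0.2915  0.08  ]
[419. 276.] [411 253  13  46 192] [ 0.378  -0.4564  0.08  ]
[ 91. 277.] [ 87 254  13  45 174] [ 0.3828 -0.1272  0.08  ]
[224. 324.] [215 314  16  20 191] [ 0.3354 -0.2604  0.08  ]
0.94 [225. 313.] [ 0.3385 -0.2607  0.066 ]
0.79 [384. 238.] [ 0.4169 -0.4154  0.066 ]
0.6 [253. 188.] [ 0.4687 -0.2916  0.066 ]
pos [ 0.4616 -0.293   0.1602] heading -1.0 t 7.2 F [0.29 0.29 0.35] open 0.0877
spin 0.0 dxyz cm [ 0.04 -0.    7.72] q6 0.9
```

View pics/w2.png

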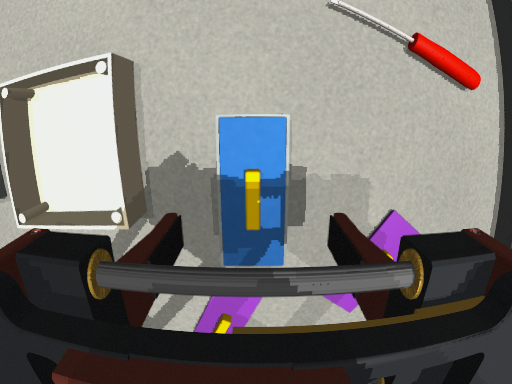

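The lid sits square at pixel (252,190), with its bar centred between the fingers. The unloaded reading is about 0 N, so box C is confirmed heavy. Next I'll take its lid.

```bash
python3 -m inch '[[0,0,2,0,5],[0,0,2.5,0,5],[0,0,2,0,5],[0,0,1.1,0,5],[0,0,0,0,5],[0,0,0,0,0.8],[0,0,0,0,0.8],[0,0,0,0,0.8],[0,0,0,0,0.8],[0,0,0,0,0.8]]' 20; python3 go.py 0.462 -0.293 0.083 -1;  python3 -m inch '[[0,0,-0.5,0,0.8],[0,0,-1,0,0.8],[0,0,-2,0,0.8],[0,0,-3,0,0.8],[0,0,-3,0,0.8],[0,0,-1.5,0,0.8],[0,0,0,0,0.8],[0,0,0,0,0.8]]'; python3 go.py 0.675 -0.1 0.19 90
```

```text
time_s: 8.2
tool_pos: [0.4627, -0.2938, 0.0861]
eef_rot: [1.0, -0.009, 0.0, 0.0]
ft_force: [1.0, 0.1, 0.4]
opening: 0.0134
grasp_force: 0.0
pos [ 0.4627 -0.2938  0.0861] heading -1.0 t 8.2 F [0.97 0.14 0.44] open 0.0134
spin 0.0 dxyz cm [-0.07 -0.08  0.31] q6 0.9
time_s: 9.0
tool_pos: [0.4624, -0.2936, 0.1959]
eef_rot: [1.0, -0.009, 0.0, 0.0]
ft_force: [-0.2, 0.6, -0.4]
opening: 0.0116
grasp_force: 20.0
pos [ 0.4624 -0.2936  0.1959] heading -0.99 t 9.0 F [-0.17  0.58 -0.45] open 0.0116
spin -90.99 dxyz cm [19.36 21.26  0.59] q6 0.9
```

```bash
python3 -m inch '[[0,0,0,-7,0.8],[0,0,0,-7,0.8],[0,0,0,-7,0.8],[0,0,0,-7,0.8],[0,0,0,-7,0.8],[0,0,0,-7,0.8],[0,0,0,-7,0.8],[0,0,0,-7,0.8],[0,0,0,-7,0.8],[0,0,0,-7,0.8],[0,0,0,-7,0.8],[0,0,0,-7,0.8],[0,0,0,-7,0.8],[0,0,0,0,0.8]]';  python3 -m inch '[[1,1.1,0,0,0.8],[1.8,2,0,0,0.8],[2,2.2,0,0,0.8],[2,2.2,0,0,0.8],[2,2.2,0,0,0.8],[2,2.2,0,0,0.8],[2,2.2,0,0,0.8],[2,2.2,0,0,0.8],[1.8,2,0,0,0.8],[1.8,2,0,0,0.8],[1,1,0,0,0.8],[0,0,0,0,0.8],[0,0,0,0,0.8]]'; python3 go.py 0.675 -0.1 0.03 90; python3 - <<'E'
from h import *
w=optics.snapshot("wrist");s=optics.snapshot("side")
cv2.imwrite("pics/w3.png",np.hstack([w[::1,100:450],cv2.resize(s[80:280,130:350],None,fx=1.92,fy=1.92)])[:, :800])
E
```

```text
time_s: 10.4
tool_pos: [0.4616, -0.293, 0.1942]
eef_rot: [0.707, 0.707, -0.0, -0.001]
ft_force: [0.1, 0.0, -0.5]
opening: 0.0119
grasp_force: 20.0
time_s: 11.7
tool_pos: [0.6748, -0.0995, 0.1952]
eef_rot: [0.707, 0.707, -0.001, -0.0]
ft_force: [-0.8, -0.3, -0.2]
opening: 0.0117
grasp_force: 20.0
pos [ 0.6748 -0.0995  0.1952] heading 89.99 t 11.7 F [-0.81 -0.31 -0.17] open 0.0117
spin -0.01 dxyz cm [-0.05  0.02 16.52] q6 -0.25
```

View pics/w3.png

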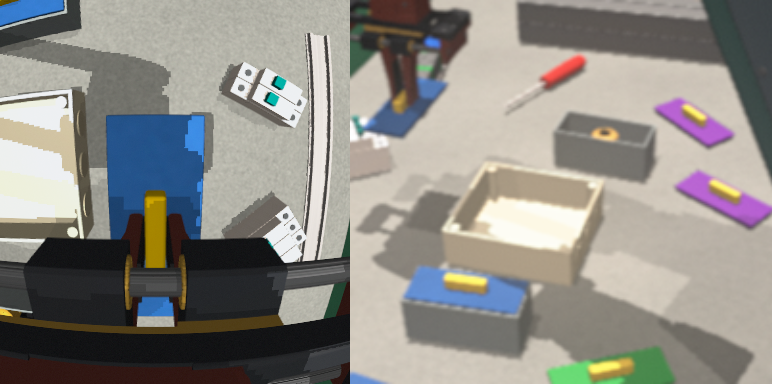

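The lid is held and the brass gland shows in box C, at (603,133) in the right half. I'll lay the lid down.

```bash
python3 -m inch '[[0,0,1.5,0,0.8],[0,0,3,0,0.8],[0,0,3,0,0.8],[0,0,3,0,0.8],[0,0,3,0,0.8],[0,0,1.5,0,0.8],[0,0,0.5,0,0.8],[0,0,0.3,0,0.8],[0,0,0.2,0,0.8],[0,0,0,0,0.8],[0,0,0,0,0.8]]'; python3 go.py 0.675 -0.1 0.03 90
```

```text
time_s: 12.9
tool_pos: [0.6762, -0.0998, 0.0368]
eef_rot: [0.707, 0.707, 0.001, 0.001]
ft_force: [-0.1, 0.2, -0.6]
opening: 0.012
grasp_force: 20.0
pos [ 0.6762 -0.0998  0.0368] heading 90.0 t 12.9 F [-0.15  0.23 -0.6 ] open 0.012
spin 0.0 dxyz cm [-0.02 -0.12  0.68] q6 -0.25
```

```bash
python3 -m inch '[[0,0,0.15,0,0.8],[0,0,0.15,0,0.8],[0,0,0,0,0.8],[0,0,0,0,0.8]]'; python3 -m inch '[[0,0,0.15,0,0.8],[0,0,0,0,0.8],[0,0,0,0,0.8]]'
```

```text
time_s: 13.3
tool_pos: [0.6753, -0.0996, 0.0326]
eef_rot: [0.707, 0.707, -0.0, -0.0]
ft_force: [1.0, -0.5, -0.9]
opening: 0.0118
grasp_force: 20.0
time_s: 13.6
tool_pos: [0.6756, -0.0996, 0.0313]
eef_rot: [0.707, 0.707, 0.0, 0.0]
ft_force: [0.5, -0.1, 1.8]
opening: 0.0118
grasp_force: 20.0
```

```bash
python3 -m inch '[[0,0,0,0,4],[0,0,0,0,4],[0,0,0,0,4],[0,0,-1,0,4],[0,0,-3,0,4],[0,0,-3,0,4],[0,0,-4,0,6.5],[0,0,-3,0,6.5],[0,0,-1,0,6.5],[0,0,0,0,6.5],[0,0,0,0,6.5]]'; python3 go.py 0.4625 -0.293 0.18 89
```

```text
time_s: 14.7
tool_pos: [0.6745, -0.0994, 0.1799]
eef_rot: [0.707, 0.707, -0.0, -0.001]
ft_force: [-0.2, -1.1, -0.1]
opening: 0.0647
grasp_force: 0.0
pos [ 0.6745 -0.0994  0.1799] heading 90.0 t 14.7 F [-0.16 -1.1  -0.1 ] open 0.0647
spin 1.0 dxyz cm [-1.973e+01 -2.086e+01 -1.000e-02] q6 -0.25
```

```bash
python3 -m inch '[[0,0,0,1,6.5],[-1,-1,0,0,6.5],[-1.8,-1.9,0,0,6.5],[-2,-2.1,0,0,6.5],[-2,-2.1,0,0,6.5],[-2,-2.1,0,0,6.5],[-2,-2.1,0,0,6.5],[-2,-2.1,0,0,6.5],[-2,-2.1,0,0,6.5],[-2,-2.2,0,0,6.5],[-1.9,-2.1,0,0,6.5],[-1,-1.1,0,0,6.5],[0,0,0,0,6.5],[0,0,0,0,6.5]]' 40; python3 - <<'E'
from h import *
m=optics.camera_model("wrist");im=optics.snapshot("wrist");cv2.imwrite("pics/w4.png",im)
hsv=cv2.cvtColor(im,cv2.COLOR_BGR2HSV);g=cv2.inRange(hsv,(8,90,60),(30,255,255))
n,l,st,ce=cv2.connectedComponentsWithStats(g)
for i in range(1,n):
    if st[i,4]>60: print(ce[i].round(),st[i],ray_hit(m,ce[i],.048,True).round(4))
E
python3 go.py 0.4625 -0.292 0.047 89
```

```text
time_s: 16.1
tool_pos: [0.4631, -0.2928, 0.1809]
eef_rot: [0.714, 0.701, 0.0, -0.0]
ft_force: [1.0, 0.3, -0.4]
opening: 0.0651
grasp_force: 0.0
[432.  18.] [424   0  17  38 503] [ 0.6547 -0.1127  0.048 ]
[ 89. 143.] [ 70 132  40  25 495] [ 0.2905 -0.244   0.048 ]
[254. 182.] [ 234  161   41   43 1115] [ 0.4617 -0.2895  0.048 ]
[132. 277.] [123 252  22  52 595] [ 0.3177 -0.3991  0.048 ]
[378. 277.] [366 252  22  52 608] [ 0.6035 -0.4049  0.048 ]
[185. 300.] [178 295  13  11  94] [ 0.3794 -0.4265  0.048 ]
[338. 322.] [ 185  302  280   32 2212] [ 0.5604 -0.4668  0.048 ]
pos [ 0.4635 -0.2925  0.181 ] heading 89.0 t 16.15 F [0.49 0.29 0.17] open 0.0647
spin 0.0 dxyz cm [ 0.05 -0.1  13.4 ] q6 -0.67
```

View pics/w4.png

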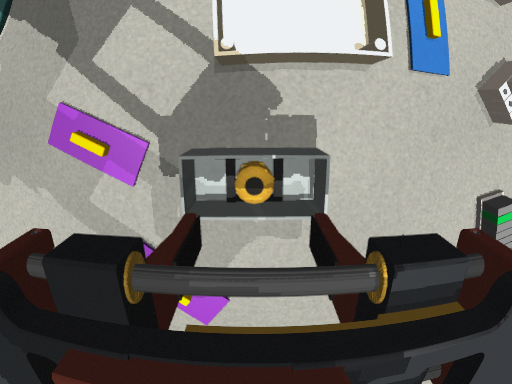

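The brass gland is at pixel (254,182), between the fingers and clear of the walls. Descending to grip it.

```bash
python3 -m inch '[[0.1,-0.1,1.5,0,6.5],[0,0,3,0,6.5],[0,0,3,0,6.5],[0,0,3,0,6.5],[0,0,2,0,6.5],[0,0,0.9,0,6.5],[0,0,0,0,6.5],[0,0,0,0,3],[0,0,0,0,3],[0,0,0,0,3],[0,0,0,0,3],[0,0,0,0,3]]' 40; python3 go.py 0.462 -0.292 0.047 89
```

```text
time_s: 17.35
tool_pos: [0.4623, -0.2923, 0.048]
eef_rot: [0.713, 0.701, 0.0, 0.001]
ft_force: [-1.5, 1.4, 7.2]
opening: 0.0372
grasp_force: 40.0
pos [ 0.4623 -0.2923  0.048 ] heading 89.0 t 17.35 F [-1.54  1.38  7.2 ] open 0.0372
spin 0.0 dxyz cm [ 0.03 -0.03  0.1 ] q6 -0.67
```

```bash
python3 -m inch '[[0,0,-0.5,0,3],[0,0,-1,0,3],[0,0,-1.5,0,3],[0,0,-2,0,3],[0,0,-3,0,3],[0,0,-3,0,3],[0,0,-1.5,0,3],[0,0,0,0,3],[0,0,0,0,3],[0,0,0,0,3]]'; python3 go.py 0.505 -0.088 0.17 89; python3 - <<'E'
from h import *
s=optics.snapshot("side");cv2.imwrite("pics/s5.png",cv2.resize(s[60:280,120:360],None,fx=2,fy=2))
E
```

```text
time_s: 18.35
tool_pos: [0.4611, -0.2912, 0.1709]
eef_rot: [0.713, 0.701, -0.0, -0.001]
ft_force: [-0.3, 0.4, -3.2]
opening: 0.0373
grasp_force: 40.0
pos [ 0.4611 -0.2912  0.1709] heading 89.0 t 18.35 F [-0.3   0.41 -3.17] open 0.0373
spin 0.0 dxyz cm [20.39  4.03  0.09] q6 -0.67
```

View pics/s5.png

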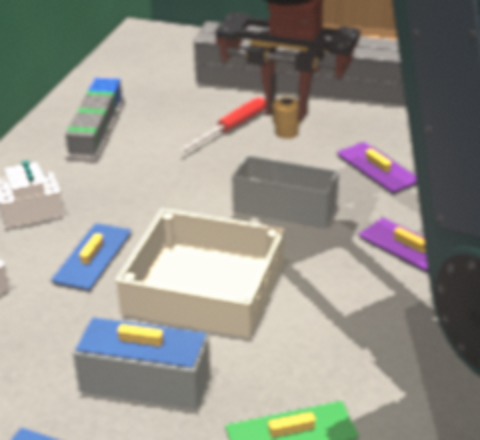

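The gland is held (3.2 N, visible at pixel (286,117)) and box C is left on the bench. I'll move over the enclosure and lower.

```bash
python3 -m inch '[[1,0.2,0,0,3],[1.8,0.4,0,0,3],[2,0.4,0,0,3],[2,0.4,0,0,3],[2,0.4,0,0,3],[2,0.4,0,0,3],[2,0.4,0,0,3],[2,0.4,0,0,3],[2,0.4,0,0,3],[1.8,0.3,0,0,3],[1.2,0.2,0,0,3],[0.6,0.1,0,0,3],[0,0,0,0,3],[0,0,2,0,3],[0,0,3,0,3],[0,0,3,0,3],[0,0,2.5,0,3],[0,0,1,0,3],[0,0,0,0,3],[0,0,0,0,3]]'; python3 go.py 0.505 -0.088 0.05 89
```

```text
time_s: 20.4
tool_pos: [0.5062, -0.0892, 0.0578]
eef_rot: [0.713, 0.701, 0.0, 0.0]
ft_force: [-0.2, -0.2, -3.8]
opening: 0.0371
grasp_force: 40.0
pos [ 0.5062 -0.0892  0.0578] heading 88.98 t 20.4 F [-0.17 -0.25 -3.8 ] open 0.0371
spin -0.02 dxyz cm [ 0.12 -0.12  0.78] q6 -0.29
```

```bash
python3 -m inch '[[0,0,0.3,0,3],[0,0,0.2,0,3],[0,0,0.1,0,3],[0,0,0,0,3],[0,0,0,0,3]]'; python3 -m inch '[[0,0,0.1,0,3],[0,0,0,0,3],[0,0,0,0,3]]';python3 -m inch '[[0,0,0.1,0,3],[0,0,0,0,3],[0,0,0,0,3]]'
```

```text
time_s: 20.9
tool_pos: [0.5057, -0.0886, 0.0513]
eef_rot: [0.713, 0.701, 0.0, 0.0]
ft_force: [-0.2, -0.4, -3.2]
opening: 0.037
grasp_force: 40.0
time_s: 21.2
tool_pos: [0.5055, -0.0886, 0.0501]
eef_rot: [0.713, 0.701, 0.0, -0.0]
ft_force: [0.6, -0.9, -3.4]
opening: 0.037
grasp_force: 40.0
time_s: 21.5
tool_pos: [0.5055, -0.0886, 0.0491]
eef_rot: [0.713, 0.701, 0.0, -0.0]
ft_force: [-0.5, 1.0, -3.6]
opening: 0.0376
grasp_force: 40.0
```

```bash
python3 -m inch '[[0,0,0.1,0,3],[0,0,0,0,3],[0,0,0,0,3]]';python3 -m inch '[[0,0,0.1,0,3],[0,0,0,0,3],[0,0,0,0,3]]'
```

```text
time_s: 21.8
tool_pos: [0.5055, -0.0886, 0.049]
eef_rot: [0.713, 0.701, 0.0, 0.0]
ft_force: [-2.2, 1.3, 7.6]
opening: 0.0369
grasp_force: 40.0
time_s: 22.1
tool_pos: [0.5055, -0.0886, 0.0489]
eef_rot: [0.713, 0.701, 0.0, 0.0]
ft_force: [-5.2, 1.2, 18.2]
opening: 0.0369
grasp_force: 40.0
```

In contact with the floor. I'll back off 1 mm, release and rise.

```bash
python3 -m inch '[[0,0,-0.1,0,3],[0,0,-0.05,0,3],[0,0,0,0,4.5],[0,0,0,0,6.5],[0,0,0,0,6.5],[0,0,0,0,6.5],[0,0,-1,0,6.5],[0,0,-2,0,6.5],[0,0,-3,0,6.5],[0,0,-4,0,6.5],[0,0,-4,0,6.5],[0,0,-3,0,6.5],[-2,-1,0,0,6.5],[-4,0,0,0,6.5],[-4,0,0,0,6.5],[-4,0,0,0,6.5],[-2,0,0,0,6.5],[0,0,0,0,6.5],[0,0,0,0,6.5]]'; python3 - <<'E'
from h import *
t=optics.snapshot("top");s=optics.snapshot("side")
cv2.imwrite("pics/f.png",np.hstack([cv2.resize(t[80:280,90:360],None,fx=1.4,fy=1.4),cv2.resize(s[90:370,100:370],(378,280))]))
E
```

```text
time_s: 24.0
tool_pos: [0.4925, -0.2482, 0.2189]
eef_rot: [0.714, 0.701, 0.0, -0.0]
ft_force: [-0.3, -0.1, -0.2]
opening: 0.0647
grasp_force: 0.0
```

View pics/f.png

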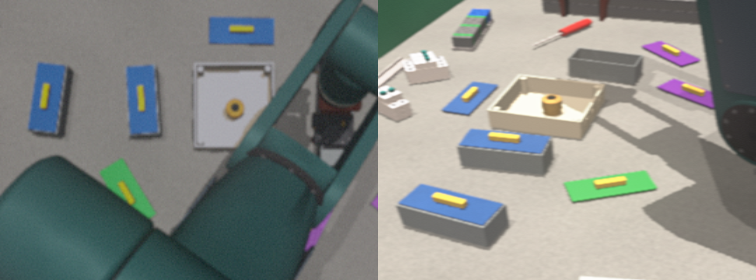

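The gland stands in the enclosure, at (235,108) in the top view and (551,103) in the side view. The lid lies on the bench at (241,31), and the other two boxes are still closed. Nothing is touching the robot.

```bash
python3 -c "
from workcell import arm
print(arm.finish_job())"
```

```text
the job is handed in; nothing more can be done
None
```

The job is handed in, with no verdict returned: the first box I hefted, at y ≈ -0.29, weighed about 5.3 N and held the brass gland, which now stands in the enclosure, with its lid on the bench and the other two boxes never touched and still closed.

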